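# Tamp the chocolate chunks level

### The arm

A 6-joint arm with a two-finger parallel gripper is mounted at the origin on a cart in front of the work surface, level with it; the furniture and walls round the work are solid. World frame = base frame: x ahead of the robot, y to its left, z up, the work surface at z = 0. Lengths are in m, angles in rad, forces in N, time in s.
With the tool pointing down it reaches from about 0.275 to 0.85 m from the base axis. Payload 5.2 kg.
Tool frame: the origin (TCP) lies between the finger pads; the fingertips stand 11 mm ahead of it and the grasp point (between the pads) lies 8 mm behind it (robot.tips_ahead is the distance from the TCP to the fingertips, in m); z points along the fingers, y is the direction in which the jaws open and shut (so a half turn about z gives the same grasp; the last joint's range is limited). The gripper opens to 85 mm and grips with 20 to 120 N. Pads are 22 mm wide; open, the fingers measure 114 mm over their backs; the gripper's body (76 mm by 85 mm) begins 54 mm behind the grasp point. The pads swing forward as they close: fully open they stand 13 mm farther back than shut.
Start: joints at [-1.333, 0.259, 1.535, -0, 1.348, -0.203], TCP at [0.235, -0.497, 0.242] pointing down, gripper open.
Joint ranges: [-3.14, 3.14], [-0.91, 2.08], [0.19, 2.58], [-1.22, 4.36], [0.22, 2.71], [-3.12, 3.12]. Speed limits (rad/s): [2.57, 2.57, 3.14, 3.14, 3.14, 3.14].

### API

Orientations are given as a rotation vector (axis times angle).
In Python, from station import robot gives the robot as it stands.
- The arm moves only by the tool drive_tool, never from a script. Its argument "steps" is a list of rows, each an object with "translation": the shift along the tool's x, y, z as a fraction of full scale, a list of three; "turn": the turn, a rotation vector about the tool's x, y, z as a fraction of full scale, a list of three. A call has 1 to 5 rows; each row is the pose to reach, as a shift and turn from the pose commanded when the call began, along the tool's axes at that moment, turning the shorter way round; what a row does not reach only later rows make up. Full scale, the value 1, is 0.12 m for a shift and 180 degrees for a turn. A row lasts 1/8 s, in which the tool goes at most 62.5 mm and 10.7 degrees, less where a joint would pass 70% of its speed; a pose out of reach is approached as far as the arm can. A call with a number of a shift or a turn outside -1 to 1 is refused whole. A call with a gripper value outside its range is refused whole. "jaw" is the gripper's target within -1 to 1 (shut at 1, half-way at 0, fully open at -1), set as the call begins (left out, the last holds). The fingers move at their own pace and stop on an object; "force" is the grip in N (left out, the last holds). Time passes only in rows, so rows that repeat a pose let the fingers close. It gives the time, the measured TCP pose, the force and the opening at its end, in the units of the state.
- robot.get_obs(): the state, without advancing time (a new reading comes with each control period).
- robot.get_image(name): name is "scene" or "top" or "wrist"; returns a dict with "frame" (420x560x3 uint8, red, green, blue), "K" (3x3 intrinsics, pixels), "R" (3x3) and "t" (3): a world point X has camera coordinates R X + t. Camera axes: x right, y down, z forward; pixel columns grow to the right and rows downward; lengths in m; the calibration is good to about 2 mm. A picture is of the moment at which its call begins. There is no depth.
- robot.sign_off(): hands the job in, once; it reports no verdict.
The state is a dict: "time_s": time; "joint_pos": joint angles; "qvel": joint speeds; "joint_efforts": joint torques, N m; "eef_pos": TCP position; "eef_rot": TCP orientation; "force": force on the tool from outside, world axes, zero at the start; "wrist_torque": the same for the moment, N m; "width": opening from 0.0 (shut) to 1.0 (fully open).
Only numpy, scipy, OpenCV 4.12 (cv2) and the standard library are available. Lean on these libraries where they do the work, as an engineer would, in place of code of your own. Each camera call takes 0.05 s, during which the arm holds its last target.

### The job

Two chocolate chunks in the small steel pan are propped up against each other and stick out above the rim. Take the coffee tamper by its handle and press its flat base down on them until both lie flat on the pan floor, level with the others, then stand the tamper upright on the table again, clear of the pan.

Things in the scene. Friction and masses are not known exactly. Their poses are not given: they have to be found in the camera images.
- tamper_mid (a point): upright coffee tamper, 94 mm tall, 0.46 kg: round flat steel base 58 mm wide, 30 mm high, below a turned wooden handle up to 40 mm thick. Point on its axis 47 mm above its underside; z up the axis. Grip the handle from above, about 70 mm above the underside. Near it, places changing: a steel shaker with white lid (61 x 82 mm) and a red-capped spice jar (44 x 90 mm).
- pan: fixed square open steel pan, 118 x 118 mm outside, 110 x 110 mm inside, floor 4 mm thick, rim 27 mm above the table. Origin at the centre of its underside on the table, x and y along its sides, z up. Six chocolate chunks lie in it: four already flat along its two y sides, two propped in the middle.
- chunk_a: dark brown chocolate chunk about 36 x 28 x 13 mm, inner end broken obliquely. Origin at its centre; x along the 36 mm, z through the 13 mm. Starts propped at 40 degrees on the pan's -x side, end to end with chunk_b like a tent, ridge along pan y over the pan's centre, 34 mm above the table. Pressed by a few newtons on the ridge, the feet slide apart along pan x until both lie flat, tops 17 mm above the table.
- chunk_b: dark brown chocolate chunk about 36 x 28 x 13 mm, inner end broken obliquely. Origin at its centre; x along the 36 mm, z through the 13 mm. Starts propped at 40 degrees on the pan's +x side, end to end with chunk_a like a tent, ridge along pan y over the pan's centre, 34 mm above the table. Pressed by a few newtons on the ridge, the feet slide apart along pan x until both lie flat, tops 17 mm above the table.
Things that resemble listed ones, but are neither listed nor needed, are in the scene too. Leave any blue, green or yellow look-alike of the part that bears tamper_mid alone.

How it is judged:
By the outcome, as a careful person would: the job done as asked, in the order asked, and still so for the second after the job is handed in, with the robot touching nothing.
It also fails if it takes over 42 s, if anything falls off the work surface, if the arm or the gripper's body presses on something with over 40 N, if the wrist force passes 120 N, or if a joint passes its speed limit or range.

## Working session

There is one attempt and no reset: what is moved stays moved. The work goes in short steps, Python scripts to look and compute and a tool call to move; the robot and the scene stay as the last step left them, time stands still between calls to the robot, and variables do not carry over. Pictures are saved under pics/ and viewed, and the job is handed in when it is done.

Besides the shell and the picture viewer there is one more tool, called after "Call:" as name([rows], argument=value, ...), one row to a line, values as JSON. drive_tool: Moves the arm, as the interface text tells. Shift numbers are shares of 0.12 m and turn numbers shares of 180 degrees, none past 1 either way. Its arguments: {"type":"object","properties":{"steps":{"type":"array","items":{"type":"object","properties":{"translation":{"type":"array","items":{"type":"number"}},"turn":{"type":"array","items":{"type":"number"}}}}},"jaw":{"type":"number"},"force":{"type":"number"}},"required":["steps"]}

```bash
mkdir -p pics; python3 - <<'E'
from station import robot
import cv2,pickle
o=robot.get_obs();print({k:o[k] for k in('time_s','eef_pos','eef_rot','width','force')})
for n in('scene','top','wrist'):
    d=robot.get_image(n);cv2.imwrite(f'pics/{n}0.png',d['frame'][:,:,::-1]);pickle.dump(d,open(f'{n}0.pkl','wb'))
    print(n,d['K'],d['R'],d['t'])
E
```

```text
{'time_s': 0.0, 'eef_pos': array([ 0.23454848, -0.49691242,  0.24146992]), 'eef_rot': array([-3.06379560e+00, -6.86368826e-01,  9.40562321e-05]), 'width': 0.9979347138883762, 'force': array([ 0.41720826, -0.80862413, -0.21098653])}
scene [[486.47653753   0.         281.27402555]
 [  0.         486.47653753 212.24452306]
 [  0.           0.           1.        ]] [[-0.76913775 -0.63906805 -0.00437573]
 [-0.44513666  0.54062321 -0.71384866]
 [ 0.45856349 -0.54710015 -0.70028633]] [0.44060705 0.2449283  0.71966581]
top [[498.42578221   0.         281.6636774 ]
 [  0.         498.42578221 204.11712434]
 [  0.           0.           1.        ]] [[ 0.02316491 -0.999493    0.02184349]
 [-0.99444183 -0.02528153 -0.1022071 ]
 [ 0.10270752 -0.01935447 -0.99452329]] [0.02130421 0.51864174 1.08723015]
wrist [[350.58335544   0.         281.13518025]
 [  0.         350.58335544 210.51759996]
 [  0.           0.           1.        ]] [[ 0.42719879 -0.90415689 -0.00122686]
 [-0.86951011 -0.41120005  0.27361777]
 [-0.24789787 -0.11582241 -0.96183773]] [-0.5493048  -0.03629278  0.37764086]
```

View pics/scene0.png

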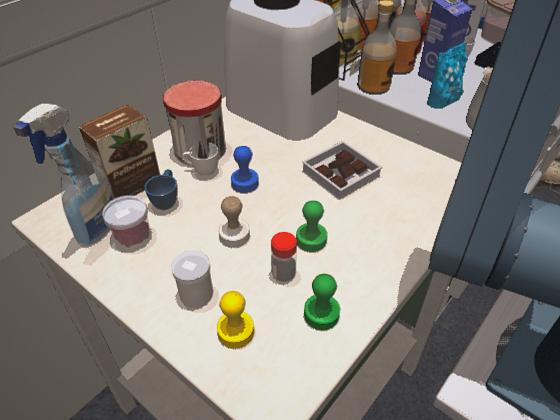

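View pics/top0.png

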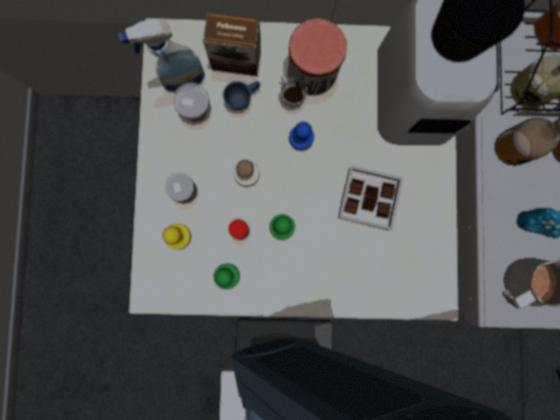

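View pics/wrist0.png

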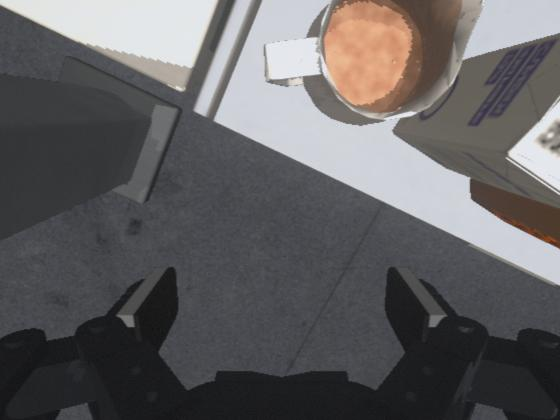

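The wooden tamper is at top (246,172) and scene (233,220). The pan is at top (370,198) and scene (342,168). I'll enlarge both.

```bash
cat > h.py <<'E'
import numpy as np,pickle
def ray(d,u,v,z):
    K,R,t=d['K'],d['R'],d['t'];c=-R.T@t;r=R.T@np.linalg.solve(K,[u,v,1.]);return c+r*(z-c[2])/r[2]
def proj(d,X):
    p=d['K']@(d['R']@np.array(X)+d['t']);return p[:2]/p[2]
def L(n): return pickle.load(open(n,'rb'))
E
python3 - <<'E'
import cv2,numpy as np
t=cv2.imread('pics/top0.png');s=cv2.imread('pics/scene0.png')
f=lambda i,x,y,w,h,k:cv2.resize(i[y:y+h,x:x+w],None,fx=k,fy=k,interpolation=cv2.INTER_CUBIC)
a=np.hstack([f(t,220,145,50,50,8),f(t,335,160,70,70,400/70)])
cv2.imwrite('pics/c_top.png',a)
b=np.hstack([f(s,205,185,60,70,5),f(s,295,130,95,70,5)])
cv2.imwrite('pics/c_scene.png',b);print(a.shape,b.shape)
E
```

```text
(400, 800, 3) (350, 775, 3)
```

View pics/c_top.png

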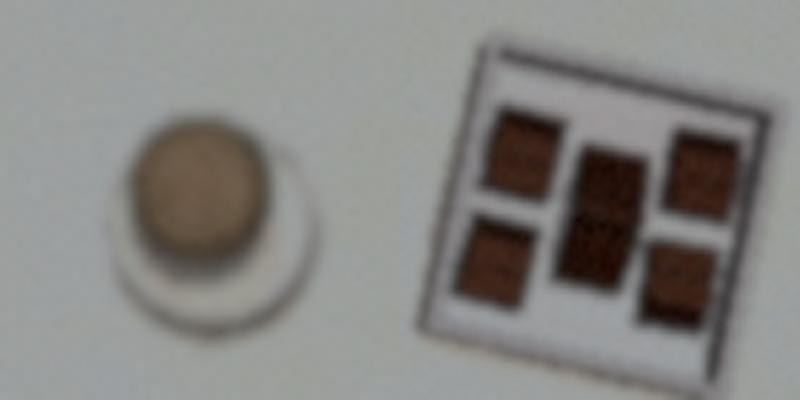

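View pics/c_scene.png

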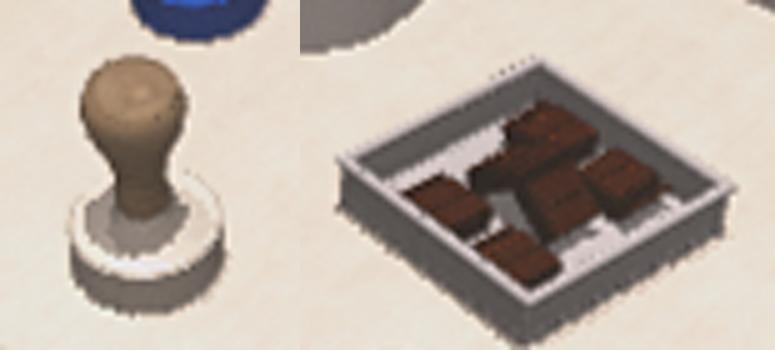

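```bash
python3 - <<'E'
from h import *
T=L('top0.pkl');S=L('scene0.pkl')
P=lambda u,v:(335+(u-400)/5.714,160+v/5.714)
A=[ray(T,*P(*c),.027) for c in[(483,42),(775,103),(715,393),(418,330)]]
print('pan top',np.round(A,4),np.mean(A,0)); 
Q=lambda u,v:(295+(u-300)/5,130+v/5)
B=[ray(S,*Q(*c),.027) for c in[(543,57),(738,188),(526,302),(338,158)]]
print('pan scene',np.round(B,4),np.mean(B,0))
for X in(A,B):
  X=np.array(X)[:,:2]
  for i in range(4):
    e=X[(i+1)%4]-X[i];print(np.linalg.norm(e).round(4),np.degrees(np.arctan2(e[1],e[0])).round(1))
print('tamper top base',ray(T,220+214/8,145+232/8,.028),'head',ray(T,220+200/8,145+187/8,.075))
print('tamper scene base',ray(S,205+147/5,185+225/5,.03),'head',ray(S,205+134/5,185+103/5,.078))
for n,u,v,z in[('shaker',180,187,.08),('red',238.5,229,.088),('green',282,226,.06),('blue',302,133,.06),('green2',226,275,.06),('yellow',174,236,.06),('darkcup',237,95,.05)]:print(n,ray(T,u,v,z).round(3))
E
```

```text
pan top [[ 0.6052 -0.1173  0.027 ]
 [ 0.5839 -0.2332  0.027 ]
 [ 0.4687 -0.2095  0.027 ]
 [ 0.4905 -0.0929  0.027 ]] [ 0.53708596 -0.16320347  0.027     ]
pan scene [[ 0.5832 -0.2322  0.027 ]
 [ 0.4668 -0.2077  0.027 ]
 [ 0.4946 -0.0913  0.027 ]
 [ 0.6098 -0.1163  0.027 ]] [ 0.53860994 -0.16187721  0.027     ]
0.1178 -100.4
0.1176 168.4
0.1186 79.4
0.1172 -12.0
0.119 168.1
0.1196 76.5
0.1179 -12.2
0.1189 -102.9
tamper top base [0.58365014 0.11374611 0.028     ] head [0.58811568 0.11539239 0.075     ]
tamper scene base [0.58084634 0.12533958 0.03      ] head [0.59205145 0.1153596  0.078     ]
shaker [0.543 0.252 0.08 ]
red [0.457 0.124 0.088]
green [0.467 0.033 0.06 ]
blue [ 0.673 -0.007  0.06 ]
green2 [0.36 0.15 0.06]
yellow [0.44  0.264 0.06 ]
darkcup [0.758 0.14  0.05 ]
```

```bash
cat >> h.py <<'E'
def go(target,robot):
    from scipy.spatial.transform import Rotation as Ro
    o=robot.get_obs();R=Ro.from_rotvec(o['eef_rot'])
    d=np.array(target)-o['eef_pos']
    print('t',o['time_s'],'pos',o['eef_pos'].round(4),'F',o['force'].round(1),'w',round(o['width'],3),'tilt',R.as_matrix()[:,2].round(3),'x',R.as_matrix()[:,0].round(3))
    print('tool frac',(R.inv().apply(d)/.12).round(3))
E
python3 - <<'E'
from h import *
from station import robot
import cv2
go([.587,.1152,.24],robot)
S=L('scene0.pkl');T=L('top0.pkl')
out=[]
for n,d,(x,y,w,h),k in(('scene',S,(205,185,60,70),6),('top',T,(220,145,50,50),8)):
    i=cv2.resize(d['frame'][y:y+h,x:x+w,::-1],None,fx=k,fy=k,interpolation=cv2.INTER_CUBIC)
    for z,r in((.03,.029),(0,.029),(.075,.02),(.094,.004)):
        a=np.linspace(0,6.3,60)
        p=np.array([proj(d,[.586+r*np.cos(q),.1152+r*np.sin(q),z]) for q in a]);p=((p-[x,y]+.5)*k).astype(int)
        cv2.polylines(i,[p],False,(0,0,255))
    out.append(cv2.resize(i,(400,400 if n=='top' else 466)))
cv2.imwrite('pics/ov.png',np.hstack([out[0],cv2.copyMakeBorder(out[1],0,66,0,0,0)]))
E
```

```text
t 0.15 pos [ 0.2346 -0.497   0.2417] F [-0.1  0.6 -0.3] w 1.004 tilt [-0.     0.001 -1.   ] x [0.904 0.427 0.   ]
tool frac [ 4.833 -3.361  0.02 ]
```

View pics/ov.png

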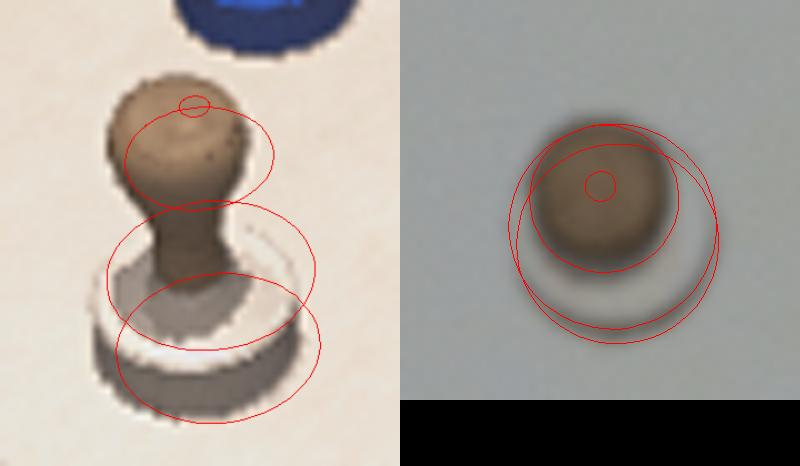

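The overlay shows the top view agreeing within about 2 mm. The scene view puts it a few mm further in +y, so I'll refine with the wrist camera. Moving over now.

Call:
drive_tool([
  {"translation":[0.5,-0.35,0]},
  {"translation":[1,-0.7,0]},
], jaw=-1)

```text
invalid input
```

Call:
drive_tool([
  {"translation":[0.5,-0.35,0]},
  {"translation":[1,-0.7,0]},
])

```text
invalid input
```

Call:
drive_tool([
  {"translation":[0.5,-0.35,0]},
  {"translation":[1,-0.7,0]},
])

```text
invalid input
```

Call:
drive_tool([
  {"translation":[0.5,-0.35,0]},
  {"translation":[1,-0.7,0]},
  {"translation":[1,-0.7,0]},
])

```text
invalid input
```

```bash
python3 - <<'E'
from h import *
from station import robot
import cv2
go([.586,.118,.24],robot)
d=robot.get_image('wrist');cv2.imwrite('pics/w1.png',d['frame'][:,:,::-1]);pickle.dump(d,open('w1.pkl','wb'))
E
```

```text
t 0.15 pos [ 0.2346 -0.497   0.2417] F [-0.1  0.6 -0.3] w 1.004 tilt [-0.     0.001 -1.   ] x [0.904 0.427 0.   ]
tool frac [ 4.835 -3.386  0.02 ]
```

View pics/w1.png

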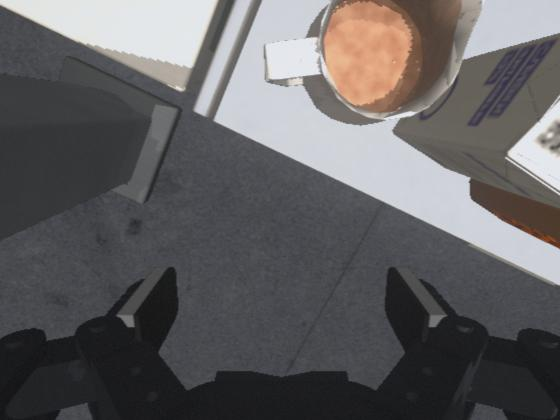

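The calls were refused, and the likely cause is that turn is required. I'll add it.

Call:
drive_tool([
  {"translation":[0.4,-0.28,0],"turn":[0,0,0]},
  {"translation":[0.8,-0.56,0],"turn":[0,0,0]},
  {"translation":[1,-0.7,0],"turn":[0,0,0]},
], jaw=-1, force=60)

```text
time_s: 0.57
eef_pos: [0.3082, -0.3676, 0.2421]
eef_rot: [-3.064, -0.689, -0.0]
force: [-0.1, 0.4, -0.0]
width: 0.995
```

Call:
drive_tool([
  {"translation":[0.4,-0.28,0],"turn":[0,0,0]},
  {"translation":[0.8,-0.56,0],"turn":[0,0,0]},
  {"translation":[1,-0.7,0],"turn":[0,0,0]},
])

```text
time_s: 0.95
eef_pos: [0.3808, -0.2404, 0.2423]
eef_rot: [-3.064, -0.69, -0.001]
force: [0.8, 0.7, 0.1]
width: 0.999
```

Call:
drive_tool([
  {"translation":[0.4,-0.28,0],"turn":[0,0,0]},
  {"translation":[0.8,-0.56,0],"turn":[0,0,0]},
  {"translation":[1,-0.7,0],"turn":[0,0,0]},
])

```text
time_s: 1.32
eef_pos: [0.4535, -0.1133, 0.2423]
eef_rot: [-3.064, -0.69, -0.0]
force: [1.0, 0.1, 0.0]
width: 0.999
```

Call:
drive_tool([
  {"translation":[0.4,-0.28,0],"turn":[0,0,0]},
  {"translation":[0.8,-0.56,0],"turn":[0,0,0]},
  {"translation":[0.8,-0.56,0],"turn":[0,0,0]},
  {"translation":[0.8,-0.56,0],"turn":[0,0,0]},
])

```text
time_s: 1.82
eef_pos: [0.5105, -0.0142, 0.242]
eef_rot: [3.065, 0.689, -0.002]
force: [-0.3, -0.5, -0.3]
width: 0.999
```

```bash
python3 - <<'E'
from h import *
from station import robot
import cv2
go([.586,.118,.24],robot)
d=robot.get_image('wrist');cv2.imwrite('pics/w2.png',d['frame'][:,:,::-1]);pickle.dump(d,open('w2.pkl','wb'))
E
```

```text
t 1.825 pos [ 0.5105 -0.0142  0.242 ] F [-0.3 -0.5 -0.3] w 0.999 tilt [-0.001 -0.    -1.   ] x [ 0.904  0.428 -0.001]
tool frac [ 1.04  -0.727  0.015]
```

View pics/w2.png

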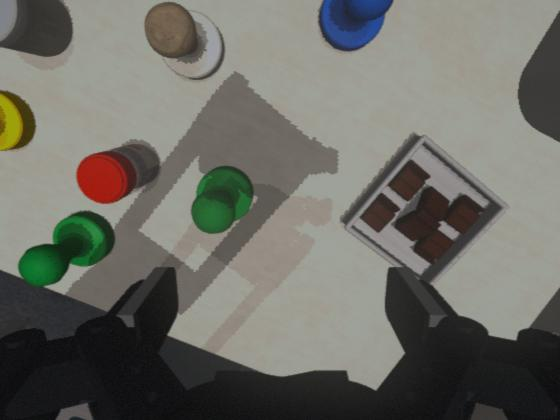

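The wrist view shows the pan corners near (423,136), (507,207) and (346,226), and the tamper head at (171,29). I'll enlarge it.

```bash
python3 - <<'E'
import cv2,numpy as np
t=cv2.imread('pics/w2.png')
f=lambda i,x,y,w,h,k:cv2.resize(i[y:y+h,x:x+w],None,fx=k,fy=k,interpolation=cv2.INTER_CUBIC)
cv2.imwrite('pics/c2.png',np.hstack([f(t,140,0,100,100,4),f(t,335,125,180,180,400/180)]))
E
```

```text
(no output)
```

View pics/c2.png

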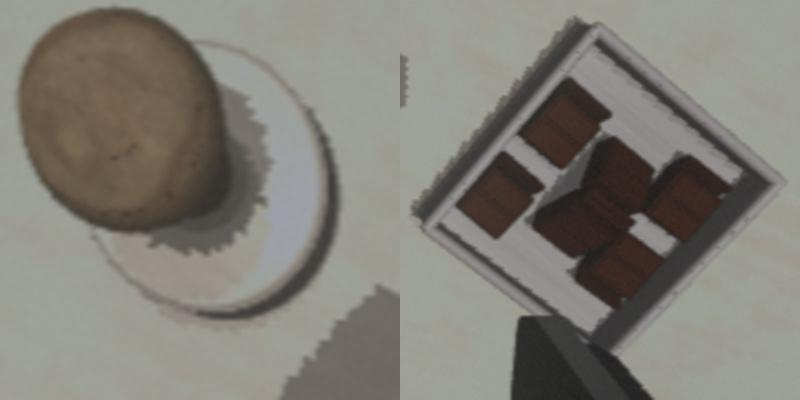

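```bash
python3 - <<'E'
from h import *
import cv2
from scipy.optimize import least_squares
W=L('w2.pkl')
# rim-of-base edge points in crop
pts=[(205,40),(250,57),(290,100),(318,150),(325,190),(312,250),(270,295),(215,311),(150,287),(95,235)]
X=np.array([ray(W,140+(u+.5)/4-.5,(v+.5)/4-.5,.030) for u,v in pts])[:,:2]
r=least_squares(lambda p:np.hypot(*(X-p[:2]).T)-p[2],[.586,.117,.029]);print('base',r.x,r.fun.round(4))
print('head',ray(W,140+118/4,119/4,.075))
A=[ray(W,335+(u-400)*.45,125+v*.45,.027) for u,v in[(600,22),(785,182),(610,355),(425,230)]]
print(np.round(A,4),np.mean(A,0),(A[1]+A[3])/2)
E=np.array(A);print(np.degrees(np.arctan2(*(E[1]-E[0])[1::-1])),np.degrees(np.arctan2(*(E[3]-E[0])[1::-1])),np.linalg.norm(E[1]-E[0]),np.linalg.norm(E[3]-E[0]))
E
```

```text
base [0.58894996 0.11295391 0.0272997 ] [ 0.0008  0.0002 -0.0012 -0.0004  0.0001  0.0006  0.0004  0.0003 -0.0011
  0.0003]
head [0.58976318 0.11835952 0.075     ]
[[ 0.6116 -0.1203  0.027 ]
 [ 0.5863 -0.2355  0.027 ]
 [ 0.4766 -0.2097  0.027 ]
 [ 0.4948 -0.0968  0.027 ]] [ 0.54232167 -0.16558741  0.027     ] [ 0.54057337 -0.16616254  0.027     ]
-102.35331565688094 168.63515291996396 0.11797346547152927 0.1191192935425729
```

Call:
drive_tool([
  {"translation":[0.4,-0.3,0.1],"turn":[0,0,0]},
  {"translation":[0.8,-0.56,0.3],"turn":[0,0,0]},
  {"translation":[1,-0.7,0.6],"turn":[0,0,0]},
  {"translation":[1,-0.7,0.8],"turn":[0,0,0]},
  {"translation":[1,-0.7,0.8],"turn":[0,0,0]},
])

```text
time_s: 2.5
eef_pos: [0.582, 0.1115, 0.1442]
eef_rot: [-3.065, -0.684, 0.008]
force: [-0.2, 0.5, 0.1]
width: 1.0
```

```bash
python3 - <<'E'
from h import *
from station import robot
import cv2
go([.588,.116,.062],robot)
d=robot.get_image('wrist');cv2.imwrite('pics/w3.png',d['frame'][:,:,::-1]);pickle.dump(d,open('w3.pkl','wb'))
print([proj(d,[.588,.116,z]) for z in(0.03,.07,.094)])
E
```

```text
t 2.5 pos [0.582  0.1115 0.1442] F [-0.2  0.5  0.1] w 1.0 tilt [-0.005 -0.    -1.   ] x [ 0.905  0.425 -0.005]
tool frac [ 0.065 -0.011  0.684]
[array([279.17853413, 198.42574764]), array([278.72906335, 214.52257954]), array([278.37252027, 227.29140475])]
```

View pics/w3.png

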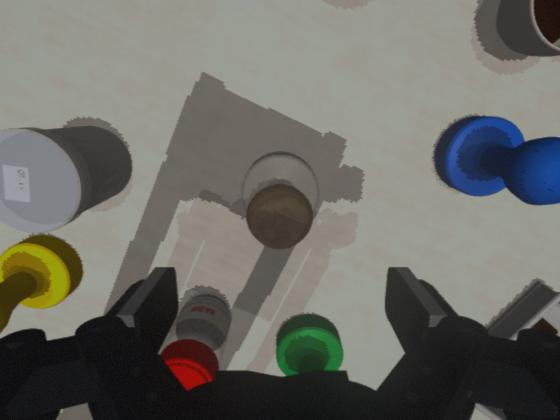

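The head centre is at (280,216), matching the predicted (279,215–217). Descending.

Call:
drive_tool([
  {"translation":[0.075,-0.01,0.1],"turn":[0,0,0]},
  {"translation":[0.075,-0.01,0.4],"turn":[0,0,0]},
  {"translation":[0.075,-0.01,0.68],"turn":[0,0,0]},
  {"translation":[0.075,-0.01,0.68],"turn":[0,0,0]},
])

```text
time_s: 3.05
eef_pos: [0.5899, 0.1174, 0.0629]
eef_rot: [-3.065, -0.685, 0.007]
force: [0.4, -0.2, -0.2]
width: 1.003
```

```bash
python3 - <<'E'
from h import *
from station import robot
import cv2
go([.588,.116,.062],robot)
d=robot.get_image('wrist');e=robot.get_image('scene')
cv2.imwrite('pics/w4.png',np.hstack([cv2.resize(d['frame'],(400,300)),cv2.resize(e['frame'][140:290,160:360],(400,300))])[:,:,::-1])
E
```

```text
t 3.05 pos [0.5899 0.1174 0.0629] F [ 0.4 -0.2 -0.2] w 1.003 tilt [-0.004 -0.    -1.   ] x [ 0.905  0.426 -0.004]
tool frac [-0.019  0.004  0.007]
```

View pics/w4.png

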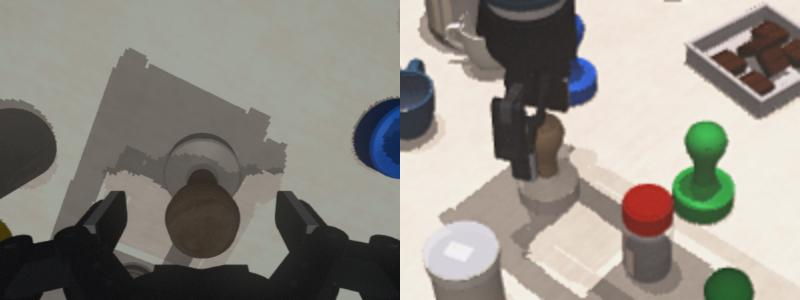

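The handle sits between the pads, so I'll close.

Call:
drive_tool([
  {"translation":[0,0,0],"turn":[0,0,0]},
  {"translation":[0,0,0],"turn":[0,0,0]},
  {"translation":[0,0,0],"turn":[0,0,0]},
  {"translation":[0,0,0],"turn":[0,0,0]},
  {"translation":[0,0,0],"turn":[0,0,0]},
], jaw=1, force=70)

```text
time_s: 3.78
eef_pos: [0.592, 0.1178, 0.0662]
eef_rot: [3.065, 0.687, 0.003]
force: [-1.1, -0.8, 5.0]
width: 0.419
```

Call:
drive_tool([
  {"translation":[0,0,0],"turn":[0,0,0]},
  {"translation":[0,0,0],"turn":[0,0,0]},
  {"translation":[0,0,0],"turn":[0,0,0]},
])

```text
time_s: 4.15
eef_pos: [0.592, 0.1178, 0.0662]
eef_rot: [3.065, 0.687, 0.003]
force: [-0.5, -2.5, 5.4]
width: 0.411
```

```bash
python3 - <<'E'
from h import *
from station import robot
import cv2
go([.588,.116,.062],robot)
d=robot.get_image('wrist');e=robot.get_image('scene')
cv2.imwrite('pics/w5.png',np.hstack([cv2.resize(d['frame'],(400,300)),cv2.resize(e['frame'][140:290,160:360],(400,300))])[:,:,::-1])
E
```

```text
t 4.15 pos [0.592  0.1178 0.0662] F [-0.5 -2.5  5.4] w 0.411 tilt [ 0.002 -0.    -1.   ] x [0.904 0.427 0.002]
tool frac [-0.037 -0.001  0.035]
```

View pics/w5.png

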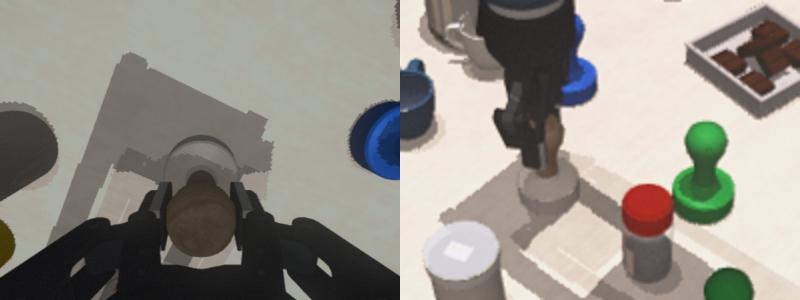

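Call:
drive_tool([
  {"translation":[0,0,-0.15],"turn":[0,0,0]},
  {"translation":[0,0,-0.5],"turn":[0,0,0]},
  {"translation":[0,0,-0.9],"turn":[0,0,0]},
  {"translation":[0,0,-0.95],"turn":[0,0,0]},
  {"translation":[0,0,-0.95],"turn":[0,0,0]},
])

```text
time_s: 4.88
eef_pos: [0.5906, 0.118, 0.1784]
eef_rot: [-3.065, -0.687, 0.001]
force: [-0.2, -0.2, -5.7]
width: 0.415
```

```bash
python3 - <<'E'
from h import *
from station import robot
import cv2
go([.539,-.1635,.178],robot)
d=robot.get_image('wrist');e=robot.get_image('scene')
cv2.imwrite('pics/w6.png',np.hstack([cv2.resize(d['frame'],(400,300)),cv2.resize(e['frame'][100:250,160:360],(400,300))])[:,:,::-1])
E
```

```text
t 4.875 pos [0.5906 0.118  0.1784] F [-0.2 -0.2 -5.7] w 0.415 tilt [-0.001  0.    -1.   ] x [ 0.904  0.427 -0.001]
tool frac [-1.39   1.938  0.004]
```

View pics/w6.png

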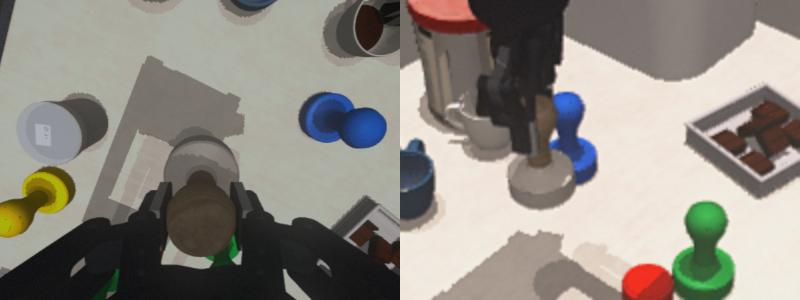

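Held upright and clear. Carrying it to the pan.

Call:
drive_tool([
  {"translation":[-0.23,0.33,0],"turn":[0,0,0]},
  {"translation":[-0.46,0.65,0],"turn":[0,0,0]},
  {"translation":[-0.7,0.97,0],"turn":[0,0,0]},
])

```text
time_s: 5.35
eef_pos: [0.5634, -0.0241, 0.1764]
eef_rot: [-3.064, -0.687, 0.006]
force: [1.3, -0.5, -4.6]
width: 0.414
```

Call:
drive_tool([
  {"translation":[-0.23,0.33,0],"turn":[0,0,0]},
  {"translation":[-0.46,0.65,0],"turn":[0,0,0]},
  {"translation":[-0.69,0.97,0],"turn":[0,0,0]},
  {"translation":[-0.69,0.97,0.3],"turn":[0,0,0]},
  {"translation":[-0.69,0.97,0.3],"turn":[0,0,0]},
])

```text
time_s: 5.98
eef_pos: [0.5361, -0.1627, 0.1382]
eef_rot: [-3.059, -0.683, 0.013]
force: [-1.0, 1.3, -5.1]
width: 0.419
```

```bash
python3 - <<'E'
from h import *
from station import robot
import cv2
go([.539,-.1635,.066+.036],robot)
for n in('wrist','scene','top'):
    d=robot.get_image(n);cv2.imwrite(f'pics/{n}7.png',d['frame'][:,:,::-1]);pickle.dump(d,open(n+'7.pkl','wb'))
e=L('scene7.pkl')['frame'][80:220,255:435,::-1];cv2.imwrite('pics/s7c.png',cv2.resize(e,None,fx=4,fy=4))
e=L('top7.pkl')['frame'][120:270,290:440,::-1];cv2.imwrite('pics/t7c.png',cv2.resize(e,None,fx=4,fy=4))
E
```

```text
t 5.975 pos [ 0.5361 -0.1627  0.1382] F [-1.   1.3 -5.1] w 0.419 tilt [-0.01   0.005 -1.   ] x [ 0.905  0.425 -0.006]
tool frac [0.021 0.019 0.302]
```

View pics/wrist7.png

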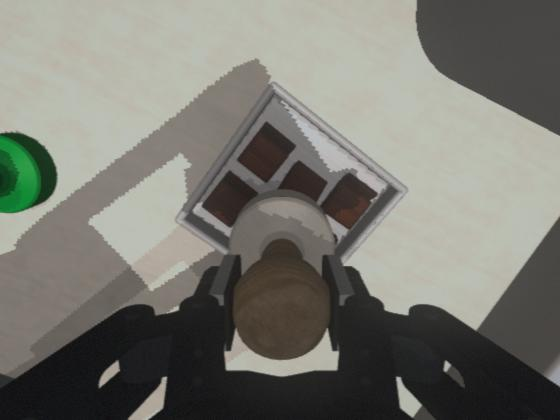

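View pics/s7c.png

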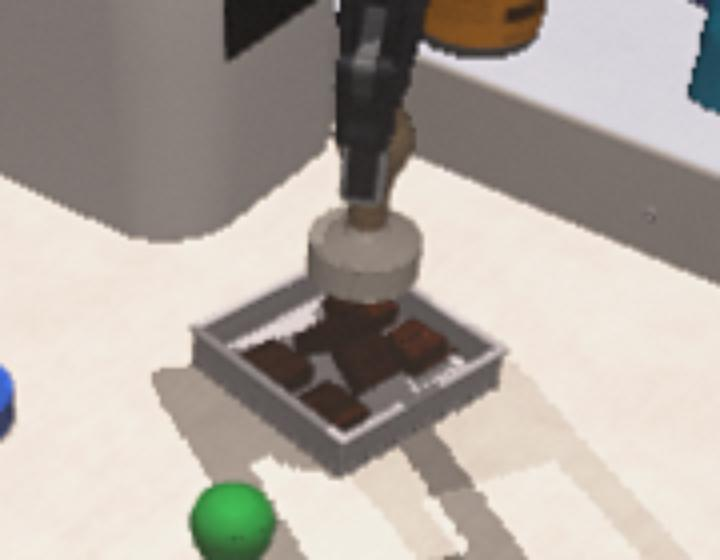

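```bash
python3 - <<'E'
from h import *
import cv2
p=np.array([.5361,-.1627,.1382]);zb=p[2]-.066
ims=[]
for n,(x,y,w,h) in(('scene7',(315,100,60,70)),('wrist7',(200,150,180,210))):
    d=L(n+'.pkl');k=420/w
    i=cv2.resize(d['frame'][y:y+h,x:x+w,::-1],None,fx=k,fy=k,interpolation=cv2.INTER_CUBIC)[:490,:390]
    i=i.copy()
    def P(X): return tuple(((proj(d,X)-[x,y]+.5)*k).astype(int).tolist())
    for z,r in((.03,.029),(0,.029),(.075,.02)):
        q=np.array([P([p[0]+r*np.cos(a),p[1]+r*np.sin(a),zb+z]) for a in np.linspace(0,6.3,60)])
        cv2.polylines(i,[q],False,(0,0,255))
    cv2.line(i,P([p[0],p[1],zb]),P([p[0],p[1],zb+.094]),(0,255,0))
    ims.append(i)
cv2.imwrite('pics/ov7.png',np.hstack(ims))
E
```

```text
(no output)
```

View pics/ov7.png

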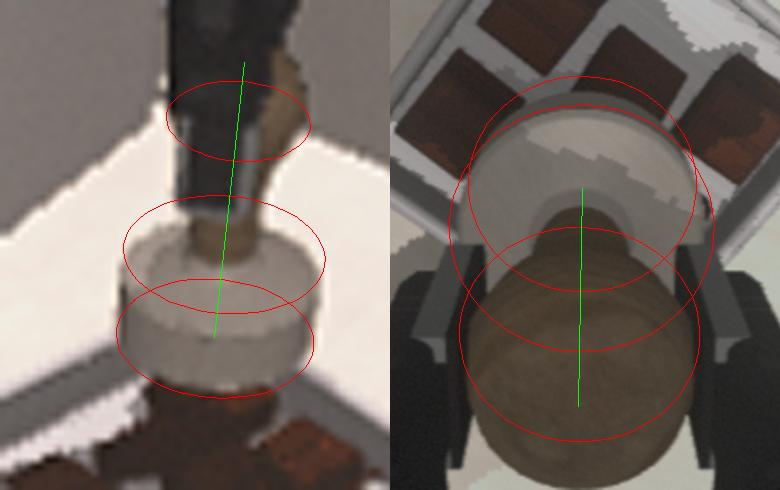

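View pics/t7c.png

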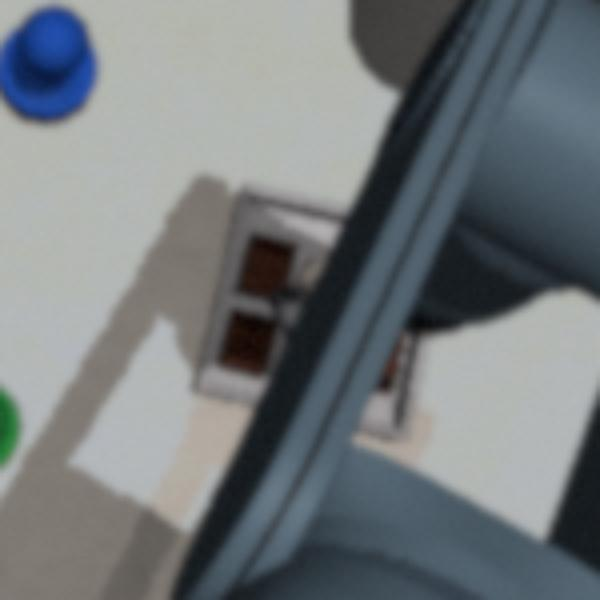

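Call:
drive_tool([
  {"translation":[0.035,0.02,0.1],"turn":[0,0,0]},
  {"translation":[0.035,0.02,0.25],"turn":[0,0,0]},
  {"translation":[0.035,0.02,0.25],"turn":[0,0,0]},
  {"translation":[0.035,0.02,0.25],"turn":[0,0,0]},
], force=85)

```text
time_s: 6.62
eef_pos: [0.5451, -0.164, 0.1133]
eef_rot: [3.065, 0.688, 0.001]
force: [-0.5, -0.6, -5.4]
width: 0.409
```

```bash
python3 - <<'E'
from h import *
from station import robot
import cv2
go([.541,-.163,.083],robot)
d=robot.get_image('wrist');e=robot.get_image('scene')
cv2.imwrite('pics/w8.png',np.hstack([cv2.resize(d['frame'],(400,300)),cv2.resize(e['frame'][90:210,270:430],(400,300))])[:,:,::-1])
E
```

```text
t 6.625 pos [ 0.5451 -0.164   0.1133] F [-0.5 -0.6 -5.4] w 0.409 tilt [ 0.001 -0.    -1.   ] x [0.904 0.427 0.001]
tool frac [-0.027 -0.023  0.252]
```

View pics/w8.png

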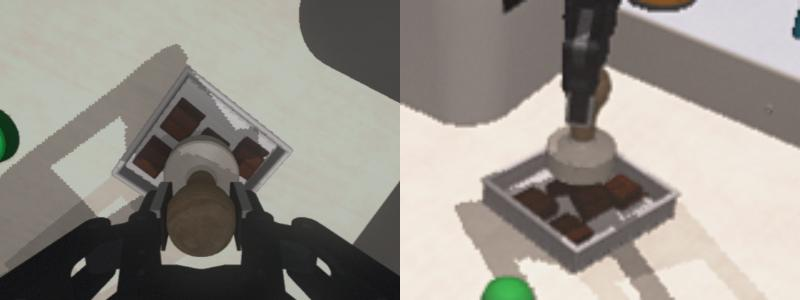

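```bash
cat > ov.py <<'E'
from h import *
from station import robot
import cv2
def ov(out,pan=(.539,-.1635),off=.066):
    W=robot.get_image('wrist');S=robot.get_image('scene');o=robot.get_obs();p=o['eef_pos'];zb=p[2]-off;print(p,o['force'].round(1))
    ims=[]
    for d,(x,y,w,h) in((S,(295,90,100,120)),(W,(120,80,300,300))):
        k=400/w
        i=cv2.resize(d['frame'][y:y+h,x:x+w,::-1],None,fx=k,fy=k,interpolation=cv2.INTER_CUBIC).copy()
        def P(X): return tuple(((proj(d,X)-[x,y]+.5)*k).astype(int).tolist())
        for z,r in((.03,.029),(0,.029)):
            q=np.array([P([p[0]+r*np.cos(a),p[1]+r*np.sin(a),zb+z]) for a in np.linspace(0,6.3,60)])
            cv2.polylines(i,[q],False,(0,0,255))
        a=np.radians(-11.7);ex=np.array([np.cos(a),np.sin(a)]);ey=np.array([-ex[1],ex[0]])
        q=np.array([P([*(np.array(pan)+.059*(sx*ex+sy*ey)),.027]) for sx,sy in((1,1),(1,-1),(-1,-1),(-1,1))])
        cv2.polylines(i,[q],True,(255,0,0))
        ims.append(cv2.copyMakeBorder(i,0,480-i.shape[0],0,0,0))
    cv2.imwrite(out,np.hstack(ims))
E
python3 -c "
from ov import *
ov('pics/ov8.png')"
```

```text
[ 0.54500719 -0.16433386  0.11347554] [ 0.4  0.5 -4.9]
```

View pics/ov8.png

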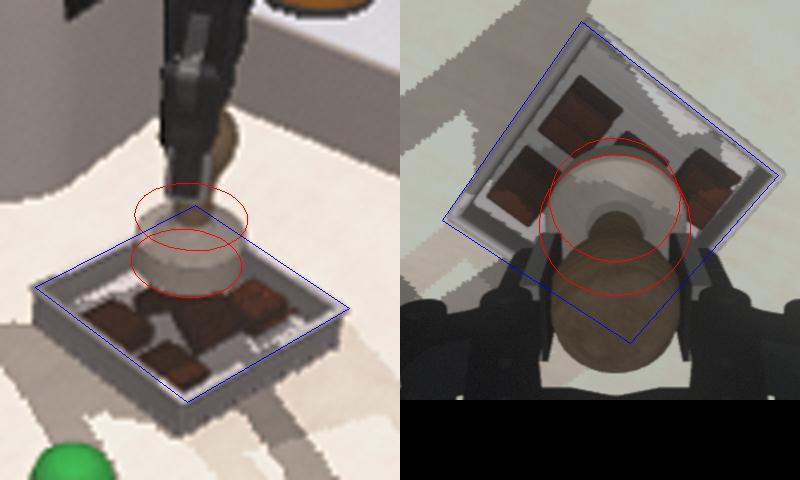

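Call:
drive_tool([
  {"translation":[-0.03,-0.015,0.06],"turn":[0,0,0]},
  {"translation":[-0.03,-0.015,0.1],"turn":[0,0,0]},
  {"translation":[-0.03,-0.015,0.14],"turn":[0,0,0]},
  {"translation":[-0.03,-0.015,0.18],"turn":[0,0,0]},
  {"translation":[-0.03,-0.015,0.21],"turn":[0,0,0]},
])

```text
time_s: 7.45
eef_pos: [0.5405, -0.1641, 0.0871]
eef_rot: [-3.065, -0.687, 0.0]
force: [-0.8, -0.0, -5.0]
width: 0.411
```

Call:
drive_tool([
  {"translation":[0,0,0],"turn":[0,0,0]},
  {"translation":[0,0,0.01],"turn":[0,0,0]},
  {"translation":[0,0,0.02],"turn":[0,0,0]},
  {"translation":[0,0,0.02],"turn":[0,0,0]},
])

```text
time_s: 7.95
eef_pos: [0.5405, -0.1641, 0.0851]
eef_rot: [-3.066, -0.687, 0.0]
force: [-0.8, -0.4, -4.6]
width: 0.407
```

```bash
python3 -c "
from ov import *
go([.541,-.163,.083],robot)
ov('pics/ov9.png')"
```

```text
t 7.95 pos [ 0.5405 -0.1641  0.0851] F [-0.8 -0.4 -4.6] w 0.407 tilt [-0.  0. -1.] x [ 0.904  0.427 -0.   ]
tool frac [ 0.008 -0.006  0.017]
[ 0.54051707 -0.16408507  0.08516369] [ 0.1  0.2 -5.5]
```

View pics/ov9.png

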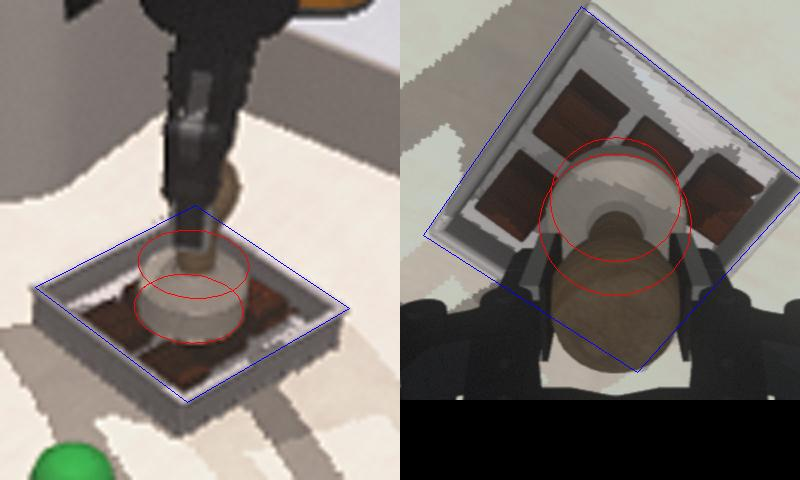

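Call:
drive_tool([
  {"translation":[0,0,0.01],"turn":[0,0,0]},
  {"translation":[0,0,0.02],"turn":[0,0,0]},
  {"translation":[0,0,0.03],"turn":[0,0,0]},
  {"translation":[0,0,0.03],"turn":[0,0,0]},
])

```text
time_s: 8.55
eef_pos: [0.5407, -0.1643, 0.0832]
eef_rot: [3.065, 0.687, 0.001]
force: [-4.0, 0.8, 8.5]
width: 0.412
```

Call:
drive_tool([
  {"translation":[0,0,0.01],"turn":[0,0,0]},
  {"translation":[0,0,0.02],"turn":[0,0,0]},
  {"translation":[0,0,0.02],"turn":[0,0,0]},
])

```text
time_s: 8.93
eef_pos: [0.5409, -0.1644, 0.0831]
eef_rot: [3.063, 0.687, 0.003]
force: [-9.5, 2.6, 24.2]
width: 0.411
```

Firm contact at TCP z = 83.1 mm, so the underside is at about 17 mm. Net press is about 29 N. Lifting to check.

Call:
drive_tool([
  {"translation":[0,0,-0.05],"turn":[0,0,0]},
  {"translation":[0,0,-0.2],"turn":[0,0,0]},
  {"translation":[0,0,-0.5],"turn":[0,0,0]},
  {"translation":[0,0,-0.75],"turn":[0,0,0]},
  {"translation":[0,0,-0.75],"turn":[0,0,0]},
])

```text
time_s: 9.55
eef_pos: [0.5421, -0.1649, 0.1711]
eef_rot: [3.062, 0.686, 0.007]
force: [0.3, -0.4, -4.2]
width: 0.409
```

Call:
drive_tool([
  {"translation":[-0.1,-0.3,0],"turn":[0,0,0]},
  {"translation":[-0.2,-0.6,0],"turn":[0,0,0]},
  {"translation":[-0.3,-0.95,0],"turn":[0,0,0]},
  {"translation":[-0.3,-0.95,0],"turn":[0,0,0]},
])

```text
time_s: 10.05
eef_pos: [0.4555, -0.0734, 0.1668]
eef_rot: [-3.061, -0.689, 0.008]
force: [0.4, 0.3, -4.8]
width: 0.409
```

```bash
python3 - <<'E'
from h import *
from station import robot
import cv2
go([.54,-.02,.083],robot)
ii=[]
for n,(x,y) in(('wrist',(300,120)),('scene',(290,125)),('top',(325,155))):
    d=robot.get_image(n);cv2.imwrite(f'pics/{n}10.png',d['frame'][:,:,::-1]);pickle.dump(d,open(n+'10.pkl','wb'))
    if n!='wrist': ii.append(cv2.resize(d['frame'][y:y+90,x:x+100,::-1],(400,360),interpolation=cv2.INTER_CUBIC))
cv2.imwrite('pics/c10.png',np.hstack(ii))
E
```

```text
t 10.05 pos [ 0.4555 -0.0734  0.1668] F [ 0.4  0.3 -4.8] w 0.409 tilt [-0.006  0.003 -1.   ] x [ 0.904  0.428 -0.004]
tool frac [ 0.829 -0.097  0.696]
```

View pics/wrist10.png

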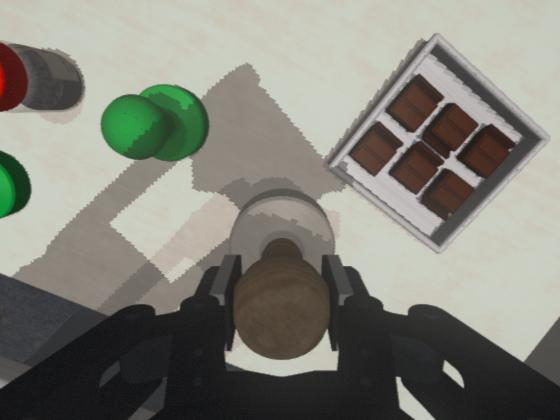

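View pics/c10.png

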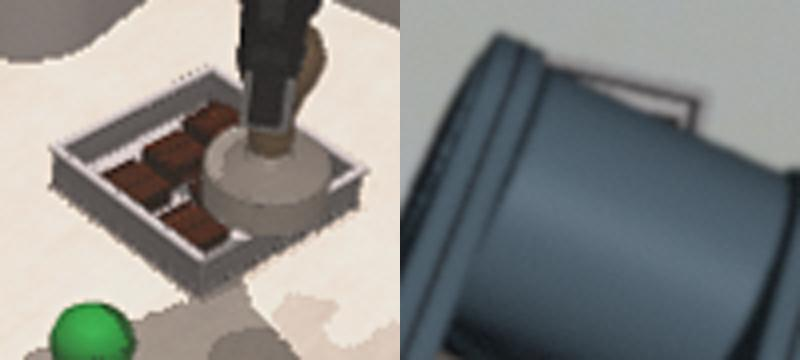

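All six chunks lie flat in the wrist view, and the middle two at about (449,130) and (417,166) now match the others. Returning the tamper to its original free spot.

Call:
drive_tool([
  {"translation":[0.1,0,-0.08],"turn":[0,0,0]},
  {"translation":[0.5,0,-0.1],"turn":[0,0,0]},
  {"translation":[0.9,-0.2,-0.1],"turn":[0,0,0]},
  {"translation":[0.9,-0.2,-0.1],"turn":[0,0,0]},
])

```text
time_s: 10.7
eef_pos: [0.5501, -0.0061, 0.1813]
eef_rot: [-3.064, -0.691, -0.004]
force: [-1.0, -1.2, -4.6]
width: 0.409
```

Call:
drive_tool([
  {"translation":[0.4,-0.35,0],"turn":[0,0,0]},
  {"translation":[0.77,-0.74,0],"turn":[0,0,0]},
  {"translation":[0.77,-0.74,0],"turn":[0,0,0]},
  {"translation":[0.77,-0.74,0.3],"turn":[0,0,0]},
  {"translation":[0.77,-0.74,0.5],"turn":[0,0,0]},
])

```text
time_s: 11.32
eef_pos: [0.5921, 0.1104, 0.1197]
eef_rot: [3.065, 0.687, -0.003]
force: [-0.5, -1.3, -4.8]
width: 0.414
```

Call:
drive_tool([
  {"translation":[0,0,0],"turn":[0,0,0]},
  {"translation":[0,0,0],"turn":[0,0,0]},
])

```text
time_s: 11.58
eef_pos: [0.5934, 0.1105, 0.1221]
eef_rot: [3.065, 0.685, 0.002]
force: [0.5, -0.8, -4.9]
width: 0.409
```

```bash
python3 - <<'E'
from h import *
from station import robot
import cv2
go([.588,.116,.0665],robot)
d=robot.get_image('wrist');e=robot.get_image('scene')
cv2.imwrite('pics/w11.png',np.hstack([cv2.resize(d['frame'],(400,300)),cv2.resize(e['frame'][120:270,180:380],(400,300))])[:,:,::-1])
E
```

```text
t 11.575 pos [0.5934 0.1105 0.1221] F [ 0.5 -0.8 -4.9] w 0.409 tilt [ 0.001 -0.    -1.   ] x [0.905 0.426 0.001]
tool frac [-0.021 -0.061  0.463]
```

View pics/w11.png

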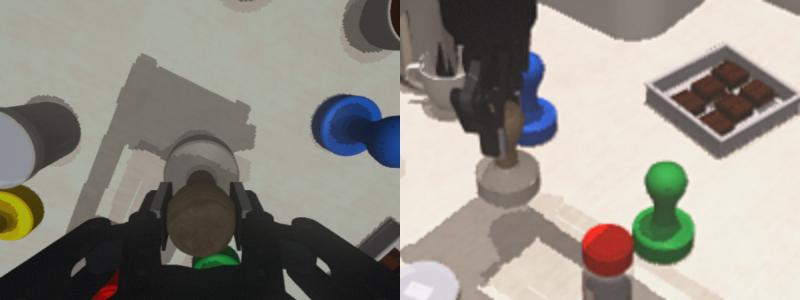

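The area below is clear. Lowering gently.

Call:
drive_tool([
  {"translation":[0,0,0.15],"turn":[0,0,0]},
  {"translation":[0,0,0.3],"turn":[0,0,0]},
  {"translation":[0,0,0.38],"turn":[0,0,0]},
  {"translation":[0,0,0.42],"turn":[0,0,0]},
  {"translation":[0,0,0.44],"turn":[0,0,0]},
])

```text
time_s: 12.3
eef_pos: [0.5929, 0.1111, 0.0688]
eef_rot: [3.065, 0.687, 0.002]
force: [0.3, 0.5, -4.8]
width: 0.412
```

Call:
drive_tool([
  {"translation":[0,0,0.01],"turn":[0,0,0]},
  {"translation":[0,0,0.015],"turn":[0,0,0]},
  {"translation":[0,0,0.02],"turn":[0,0,0]},
  {"translation":[0,0,0.02],"turn":[0,0,0]},
])

```text
time_s: 12.8
eef_pos: [0.5927, 0.1112, 0.0663]
eef_rot: [3.065, 0.687, 0.001]
force: [-0.8, 0.2, -1.5]
width: 0.409
```

Call:
drive_tool([
  {"translation":[0,0,0.005],"turn":[0,0,0]},
  {"translation":[0,0,0.005],"turn":[0,0,0]},
], force=20)

```text
time_s: 13.05
eef_pos: [0.5928, 0.1111, 0.0663]
eef_rot: [3.065, 0.687, 0.002]
force: [-2.9, -0.4, 5.2]
width: 0.409
```

Call:
drive_tool([
  {"translation":[0,0,0],"turn":[0,0,0]},
  {"translation":[0,0,0],"turn":[0,0,0]},
  {"translation":[0,0,0],"turn":[0,0,0]},
  {"translation":[0,0,0],"turn":[0,0,0]},
  {"translation":[0,0,0],"turn":[0,0,0]},
], jaw=-1)

```text
time_s: 13.68
eef_pos: [0.5924, 0.1112, 0.0652]
eef_rot: [-3.066, -0.687, 0.0]
force: [0.0, -0.6, 0.2]
width: 0.999
```

Call:
drive_tool([
  {"translation":[0,0,0],"turn":[0,0,0]},
  {"translation":[0,0,-0.15],"turn":[0,0,0]},
  {"translation":[0,0,-0.5],"turn":[0,0,0]},
  {"translation":[0,0,-0.95],"turn":[0,0,0]},
  {"translation":[0,0,-0.95],"turn":[0,0,0]},
])

```text
time_s: 14.3
eef_pos: [0.5958, 0.1113, 0.1861]
eef_rot: [3.063, 0.687, 0.018]
force: [-0.1, 0.2, -0.4]
width: 0.995
```

Call:
drive_tool([
  {"translation":[-0.3,0,-0.2],"turn":[0,0,0]},
  {"translation":[-0.6,0,-0.3],"turn":[0,0,0]},
  {"translation":[-0.9,0,-0.3],"turn":[0,0,0]},
  {"translation":[-0.9,0,-0.3],"turn":[0,0,0]},
  {"translation":[-0.9,0,-0.3],"turn":[0,0,0]},
])

```text
time_s: 14.92
eef_pos: [0.4953, 0.0651, 0.2156]
eef_rot: [3.066, 0.686, 0.002]
force: [0.0, 0.8, -1.1]
width: 0.999
```

```bash
python3 - <<'E'
from h import *
from station import robot
import cv2
go([.588,.116,.0665],robot)
w=robot.get_image('wrist')['frame'];e=robot.get_image('scene')['frame'];t=robot.get_image('top')['frame']
a=np.hstack([cv2.resize(w,(400,300)),cv2.resize(e[120:270,180:380],(400,300))])
b=np.hstack([cv2.resize(e[130:205,290:390],(400,300),interpolation=cv2.INTER_CUBIC),cv2.resize(t,(400,300))])
cv2.imwrite('pics/w12.png',np.vstack([a,b])[:,:,::-1])
E
```

```text
t 14.925 pos [0.4953 0.0651 0.2156] F [ 0.   0.8 -1.1] w 0.999 tilt [ 0.001  0.    -1.   ] x [0.905 0.426 0.001]
tool frac [ 0.879 -0.054  1.244]
```

View pics/w12.png

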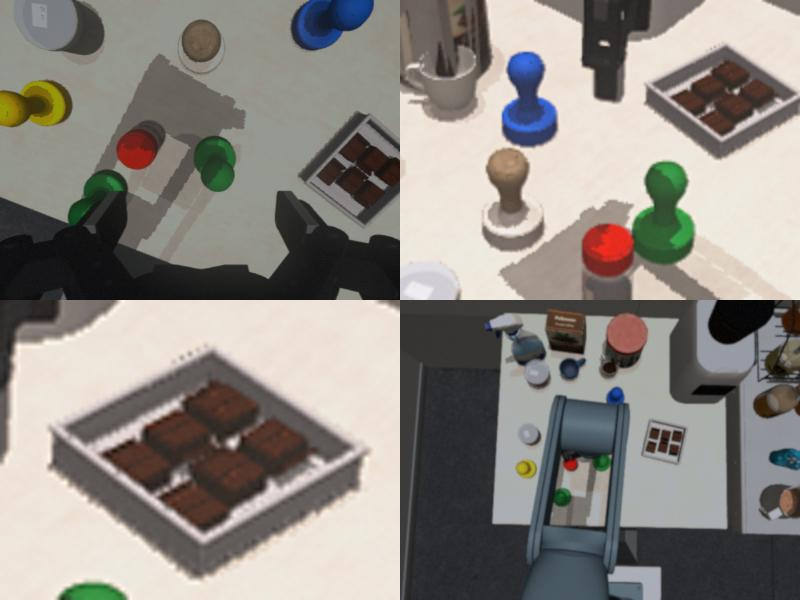

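The pictures show all six chunks flat below the rim, the tamper upright on the table, and the gripper clear of everything. Handing in.

```bash
python3 -c "
from station import robot
print(robot.sign_off(), robot.get_obs()['time_s'])"
```

```text
the job is handed in; nothing more can be done
the job is handed in; nothing more can be done
```

The job is done and handed in, at about 15.1 s of the 42 s allowed. I gripped the wooden tamper by its handle and pressed the propped chunks with about 29 N net. I then set it back upright on the table near where it started, about 0.28 m from the pan.

**Last checks:**
- **Chunks:** the wrist and scene pictures showed all six lying flat below the rim. During the press, the tamper's underside stopped about 17 mm above the table, which is the height given for flat chunks. I judged "level" from the pictures and that stop height, since there is no depth measurement.
- **Tamper:** it stands upright, the other objects looked undisturbed, and the gripper is open and clear of everything.
- **Force:** the highest reading was about 26 N, well under the 120 N wrist limit.

**Disagreements along the way:**
- The cameras disagreed by about 3–5 mm on where the pan and tamper were, and one estimate of the tamper base from the scene camera was about 10 mm off. I averaged the pan estimates and checked the tamper's position with the wrist camera before gripping.
- My first move calls were refused because I had left out the turn values; the arm did not move and I re-sent them.

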